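# Set a young cheese in the pin press and close it with the follower plate

### The arm

A 7-joint arm with a two-finger parallel gripper is mounted at the origin on the work surface. World frame = base frame: x ahead of the robot, y to its left, z up, the work surface at z = 0. Lengths are in mm, angles in rad, forces in N, time in s.
With the tool pointing down it reaches from about 400 to 875 mm from the base axis. Payload 4.4 kg.
Tool frame: the origin (TCP) lies at the very end of the fingers, on their centre line; the grasp point (between the pads) lies 19 mm behind it; z points along the fingers, y is the line along which they close (so a half turn about z gives the same grasp; the last joint's range is limited). The gripper opens to 85 mm and grips with 20 to 120 N. Pads are 22 mm wide; open, the fingers measure 114 mm over their backs; the gripper's body (76 mm by 85 mm) begins 54 mm behind the grasp point. The pads swing forward as they close: fully open they stand 13 mm farther back than shut.
Start: joints at [1.114, 0.628, 0.038, 1.517, -0.027, 0.996, -0.02], TCP at [247.631, -600.996, 231.313] pointing down, gripper open.
Joint ranges: [-3.06, 3.06], [-0.37, 2.12], [-1.25, 1.32], [0.18, 2.47], [-1.1, 4.24], [0.23, 1.98], [-2.94, 2.94]. Speed limits (rad/s): [2.57, 2.57, 3.14, 3.14, 3.14, 3.14, 3.14].

### API

Orientations are given as [roll, pitch, yaw] about the fixed x, y, z axes, in that order (R = Rz(yaw) Ry(pitch) Rx(roll)).
In Python, from cell import status, get_image, ctrl, models gives the robot as it stands.
- The arm moves only by the shell command python3 -m handwheel 'ROWS' [OPENING]. ROWS is JSON, a list of rows, each an object with "delta_pos": the shift along the world's x, y, z in cm, a list of three; "yaw": the turn about the world's z in rad. A call has 1 to 10 rows; each row shifts and turns the commanded pose from where the row before left it; what a row does not reach is not made up. A row lasts 1/12 s, in which the tool goes at most 41.7 mm and 7.16 degrees, less where a joint would pass 70% of its speed; a pose out of reach is approached as far as the arm can. A call is refused whole if a number of a shift passes 4.17 or a number of a turn 0.125, either way. A call with a gripper value outside its range is refused whole. OPENING is the opening, from -1 (shut) to 1 (fully open), set as the call begins (- or left out, the last holds). The fingers move at their own pace and stop on an object; the grip force is fixed at half the most. Time passes only in rows, so rows that do not move let the fingers close. It gives the time, the measured TCP pose, the force, the opening and the grip force at its end, in the units of the state.
- status.read_state(): the state, without advancing time (a new reading comes with each control period).
- get_image(name): name is "scene" or "top" or "wrist"; returns a dict with "color" (480x640x3 uint8, red, green, blue), "z_map" (480x640 float32, mm along the optical axis (not along the pixel's ray), 0 where there is no reading), "fx", "fy", "cx", "cy" (pixels), "position" and "rotation" of the camera in the world; the wrist camera has in their place "hand_eye" (4x4, takes a point from camera to tool coordinates, whose origin is the TCP and whose axes are the flange's). Camera axes: x right, y up, looking along -z (the intrinsics and any distortion apply to the point x, -y, -z); pixel columns grow to the right and rows downward; lengths in mm; the calibration is good to about 2 mm. The wrist camera is an equidistant fisheye: a pixel r from the principal point sees the ray r / f radians off the axis. A picture is of the moment at which its call begins: read the wrist's pose just before it.
- ctrl.finish_job(): hands the job in; it is judged then, once.
Trained networks look in a picture, given as the dict that the camera call returned (one of the last four; its "shot" number tells which), for a name from the list of things; names that differ only in an ending like _2 or _b are one class to them, and where a whole thing is asked for, a point or a joint stands for the part that bears it (a point fixed in the world has none). Each returns a list of dicts, best first, with "score" (0 to 1); they miss things now and then, are a little off and sometimes report something else, mostly with a low value. They report only what shows in the picture. A call takes as long as a camera call. They do not tell look-alikes from the thing itself.
- models.boxes_of(picture, name): "rect" ([left, top, right, bottom] in pixels, round what is visible of it).
The state is a dict: "clock": time; "qpos": joint angles; "qd": joint speeds; "tau": joint torques, N m; "eef_pos": TCP position; "tool_rot": TCP orientation; "force": force on the tool from outside, world axes, zero at the start; "torque": the same for the moment, N m; "width": finger opening in mm; "gripper_force": force on a finger pad.
Only numpy, scipy, OpenCV 4.12 (cv2) and the standard library are available. Lean on these libraries where they do the work, as an engineer would, in place of code of your own. Each camera call takes 0.05 s, during which the arm holds its last target. There are 200 camera calls.

### The job

Two young cheeses lie on the ageing board: take the flatter one and set it down flat in the middle of the press bed, centred on the engraved ring between the two upright pins, and let go of it. Then take the white follower plate by its handle and lower it over the pins, wide hole on the thick pin and narrow hole on the thin pin, without dropping it, until it rests flush and level on top of the cheese, and let go. Do not disturb the taller cheese, the jar, the brush or the steel beaker.

Things in the scene. Friction and masses are not known exactly. Their poses are not given: they have to be found in the camera images.
- press: Cheese press, fixed: a flat stainless bed 110 (x) by 180 (y) mm, top face 20 mm above the table, with two upright round pins 65 mm either side of its middle: a thick one (16 mm diameter) at +y, a thin one (10 mm) at -y. The top 10 mm of each pin tapers by 3.5 mm in radius. Origin on the table under the middle; z up. A small drain lip sticks out at -x.
- bed_centre (a point): The middle of the press bed's top face, 20 mm above the table, midway between the pins, axes as the press. It is marked by an engraved ring 78 mm in diameter; the flatter cheese belongs here.
- thick_pin_tip (a point): Centre of the top of the thick pin, 85 mm above the bed (105 mm above the table), at press y = +65 mm.
- thin_pin_tip (a point): Centre of the top of the thin pin, 70 mm above the bed (90 mm above the table), at press y = -65 mm.
- plate: Loose white plastic follower plate 84 (x) by 170 (y) by 14 mm, about 0.3 kg, flat on the table. Through-holes on its y axis, 65 mm from the middle: 18 mm wide at +y, 12 mm at -y. Origin at the centre of its underside, z up. On top stands a steel bridge handle on two posts. Resting on the flatter cheese in the press, its underside is 34 mm above the bed.
- wide_hole (a point): Centre of the 18 mm hole at the plate's underside, plate y = +65 mm; goes over the thick pin.
- narrow_hole (a point): Centre of the 12 mm hole at the plate's underside, plate y = -65 mm; goes over the thin pin.
- plate_handle (a point): Centre of the plate's handle bar, 45 mm above the underside, over the plate's middle; axes as the plate. The level bar is 16 mm thick (x, gripped across), 84 mm long (y) and 18 mm high (36 to 54 mm above the underside), on 12 mm posts at y = +33 and -33 mm.
- board: Fixed wooden ageing board lying on the table, 240 (x) by 120 (y) by 20 mm thick, on which the two cheeses stand about 120 mm apart along its x axis, either one nearer the robot. Origin at the centre of its underside.
- low_cheese: The flatter young cheese, to be pressed: a firm rigid disc 62 mm in diameter and 34 mm high, about 0.11 kg, pale yellow, standing flat on the ageing board. Origin at the centre of its underside, z up.
- low_cheese_centre (a point): Centre of the flatter cheese, 17 mm above its underside.
- tall_cheese: The taller young cheese, to be left alone: 62 mm in diameter and 56 mm high, same colour, loose on the ageing board. Origin at the centre of its underside.
- jar: Bystander: loose glass jar with a steel lid, 64 mm in diameter, 85 mm high, beyond the plate. Origin at the centre of its underside.
- brush: Bystander: loose hand brush lying on the table beyond the press. Origin on its underside.
- beaker: Bystander: loose stainless beaker, 70 mm in diameter, 80 mm high, beyond the ageing board. Origin at the centre of its underside.
There are look-alikes about, which are no part of the job. What is shaped like the low_cheese but blue or purple is not meant.

How it is judged:
By the outcome, as a careful person would: the job done as asked, in the order asked, and still so for the second after the job is handed in, with the robot touching nothing.
It also fails if it takes over 61 s, if anything falls off the work surface, if the arm or the gripper's body presses on something with over 40 N, if the wrist force passes 120 N, or if a joint passes its speed limit or range.

## Working session

There is one attempt and no reset: what is moved stays moved. The work goes in short steps, Python scripts to look and compute and a shell command to move; the robot and the scene stay as the last step left them, time stands still between calls to the robot, and variables do not carry over. Pictures are saved under pics/ and viewed, at most 10 in all, crops included, and the job is handed in when it is done.

```bash
mkdir -p pics; cat > h.py <<'E'
import numpy as np, cv2
from cell import status, get_image, ctrl, models
def cloud(p):
    z=p["z_map"].astype(float); v,u=np.mgrid[0:480,0:640]
    P=np.stack([(u-p["cx"])/p["fx"]*z,-(v-p["cy"])/p["fy"]*z,-z],-1)
    R=np.array(p["rotation"]); 
    if R.shape!=(3,3):
        from scipy.spatial.transform import Rotation as Ro
        R=Ro.from_euler('xyz',R).as_matrix()
    W=P@R.T+np.array(p["position"]); W[z==0]=np.nan
    return W
def save(p,n): cv2.imwrite('pics/'+n,p["color"][:,:,::-1])
E
python3 - <<'E'
from h import *
s=status.read_state(); print(s)
for n in("top","scene"):
    p=get_image(n); save(p,n+'0.png'); print({k:p[k] for k in p if k not in("color","z_map")})
    W=cloud(p); np.save(n+'0.npy',W)
    for o in("press","plate","plate_handle","low_cheese","tall_cheese","board","jar","brush","beaker"):
        for d in models.boxes_of(p,o)[:3]:
            r=d["rect"]; c=[int((r[0]+r[2])/2),int((r[1]+r[3])/2)]
            print(n,o,round(d["score"],2),np.round(r),W[min(479,c[1]),min(639,c[0])].round(1))
E
```

```text
{'clock': 0.0, 'qpos': array([ 1.11416955,  0.6293057 ,  0.03843345,  1.51838458, -0.02700155,
        0.99629325, -0.01999304]), 'qd': array([-0.00066501,  0.00082941,  0.00027465,  0.0022797 , -0.00025328,
       -0.00129256, -0.00014723]), 'tau': array([ 1.00495723e-03, -5.63402724e+01,  1.22570615e+00, -1.93441415e+01,
        1.08027802e-02,  1.06234686e-02, -1.36320412e-05]), 'eef_pos': array([ 247.41158325, -600.3920323 ,  230.4098289 ]), 'tool_rot': array([-3.13971951e+00,  1.66601060e-05,  3.90839415e-01]), 'force': array([ 0.52129073, -0.13801683,  0.33422222]), 'torque': array([-0.08085563,  0.01822885,  0.02088889]), 'gripper_force': 0.0, 'width': 85.44554203368875}
{'fx': 586.7990140005921, 'fy': 586.7990140005921, 'cx': 323.9316779865372, 'cy': 242.45540821177275, 'position': array([ 388.68674437,   -8.46255213, 1206.33748742]), 'rotation': array([ 0.17012816, -0.0228447 , -1.56184197]), 'shot': 1}
top press 0.89 [235. 230. 330. 304.] [540.8  51.   21.4]
top plate 0.85 [125. 255. 204. 348.] [470.2 288.2  10.8]
top plate_handle 0.77 [125. 252. 203. 346.] [474.1 283.4  39
[... 901 characters left out ...]
 20.1]
scene plate 0.59 [391. 188. 431. 234.] [507.6 262.8  31.4]
scene plate_handle 0.79 [392. 188. 431. 233.] [505.1 267.5  31.5]
scene low_cheese 0.82 [129. 279. 156. 311.] [ 535.7 -414.    35.6]
scene low_cheese 0.72 [268. 262. 296. 289.] [ 594.9 -128.3   32.5]
scene low_cheese 0.69 [213. 269. 239. 300.] [ 592.8 -250.2   52. ]
scene tall_cheese 0.72 [175. 238. 207. 274.] [ 496.4 -296.2   69.3]
scene board 0.68 [166. 239. 256. 330.] [ 577.1 -278.    49.3]
scene jar 0.74 [443. 239. 481. 288.] [751.9 231.7  62.9]
scene brush 0.82 [364. 278. 420. 348.] [778.2  41.2  15.8]
scene brush 0.47 [390. 188. 431. 234.] [507.6 262.8  31.4]
scene beaker 0.67 [244. 305. 279. 356.] [ 765.  -236.2   81.1]
```

```bash
python3 - <<'E'
from h import *
for n,(a,b,c,d) in dict(top=(90,90,540,360)).items():
    im=cv2.imread(f'pics/{n}0.png')[b:d,a:c]; cv2.imwrite(f'pics/{n}0c.png',cv2.resize(im,(800,480),interpolation=cv2.INTER_CUBIC))
W=np.load('top0.npy'); im=cv2.imread('pics/top0.png')
X,Y,Z=W[...,0],W[...,1],W[...,2]
def box(x0,x1,y0,y1,z0,z1): return (X>x0)&(X<x1)&(Y>y0)&(Y<y1)&(Z>z0)&(Z<z1)
def fit(nm,m):
    P=np.stack([X[m],Y[m]],1).astype(np.float32); 
    (c,s,a)=cv2.minAreaRect(P); cc,r=cv2.minEnclosingCircle(P)
    print(nm,m.sum(),'rect',np.round(c,1),np.round(s,1),round(a,1),'mean',P.mean(0).round(1),'z',np.median(Z[m]).round(1),'circ',np.round(cc,1),round(r,1))
fit('low',box(530,640,-300,-190,46,62)); fit('tall',box(410,520,-330,-230,66,85))
fit('press bed',box(450,640,-60,170,12,28)); fit('pins',box(450,640,-60,170,60,115))
for s in(-1,1):
    m=box(450,640,-60,170,40,115)&((Y-55)*s>0); fit('pin',m)
fit('plate',box(380,560,170,400,8,22)); fit('handle',box(380,560,170,400,45,62)); fit('plateall',box(380,560,170,400,8,62))
E
```

```text
low 736 rect [ 576.6 -242.1] [60.6 60.7] 56.0 mean [ 576.4 -241.7] z 52.6 circ [ 576.9 -242.7] 31.3
tall 810 rect [ 465.3 -283.8] [60.8 60.6] 74.4 mean [ 465.1 -283.4] z 74.6 circ [ 465.6 -284.2] 31.0
press bed 4718 rect [538.3  50.3] [128.1 180.2] 12.0 mean [544.4  51.2] z 19.1 circ [546.5  52.3] 104.0
pins 105 rect [545.   53.4] [ 14.7 142.1] 11.2 mean [539.2  79.4] z 93.0 circ [548.   54.1] 71.1
pin 35 rect [560.5 -11.5] [9.7 8. ] 0.8 mean [558.8 -11.4] z 79.6 circ [560.4 -11.5] 5.0
pin 86 rect [532.9 115.6] [15.4 14.7] 85.1 mean [531.2 113.8] z 95.9 circ [533.3 115.6] 8.0
plate 3004 rect [479.5 289. ] [ 85.8 181.1] 60.8 mean [473.4 290.1] z 13.3 circ [478.9 288. ] 99.0
handle 380 rect [475.  291.3] [17.5 83.8] 61.2 mean [474.5 290.5] z 52.4 circ [474.3 290.2] 42.0
plateall 3425 rect [479.5 289. ] [ 85.8 181.1] 60.8 mean [473.5 290.1] z 13.6 circ [478.9 288. ] 99.0
```

View pics/top0c.png

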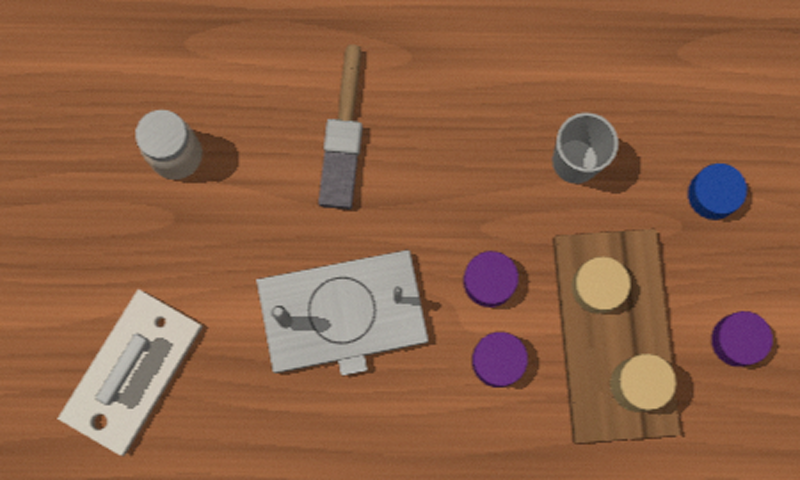

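The top view shows the pale cheeses on the board at crop (603,283), the low one at z≈53, and (647,382), the tall one. The press ring is at (342,310) with the thick pin on the left. The plate's wide hole is at the lower left (98,420). Sizes and heights agree with the spec, so I'm moving above the low cheese.

```bash
python3 -m handwheel '[{"delta_pos":[2.5,2.7,0],"yaw":0},{"delta_pos":[2.5,2.7,0],"yaw":0},{"delta_pos":[2.5,2.7,0],"yaw":0},{"delta_pos":[2.5,2.7,0],"yaw":0},{"delta_pos":[2.5,2.7,0],"yaw":0},{"delta_pos":[2.5,2.7,0],"yaw":0},{"delta_pos":[2.5,2.7,0],"yaw":0},{"delta_pos":[2.5,2.7,0],"yaw":0},{"delta_pos":[2.5,2.7,0],"yaw":0},{"delta_pos":[2.5,2.7,0],"yaw":0}]' 1
python3 -m handwheel '[{"delta_pos":[2,2.2,-1],"yaw":-0.03},{"delta_pos":[2,2.2,-1.5],"yaw":0},{"delta_pos":[2,2.2,-1.5],"yaw":0},{"delta_pos":[1.9,2.2,-1.5],"yaw":0},{"delta_pos":[0,0,-1],"yaw":0},{"delta_pos":[0,0,0],"yaw":0},{"delta_pos":[0,0,0],"yaw":0},{"delta_pos":[0,0,0],"yaw":0}]'
python3 - <<'E'
from h import *
s=status.read_state();print(s['eef_pos'],s['tool_rot'])
p=get_image("wrist");save(p,'w1.png');print(p['hand_eye'],p['fx'],p['cx'],p['cy'])
for d in models.boxes_of(p,"low_cheese"):print(d)
E
```

```text
clock: 1.83
eef_pos: [498.7, -329.5, 231.5]
tool_rot: [3.141, -0.0, 0.391]
force: [0.2, -0.3, -0.0]
width: 85.6
gripper_force: 0.0
clock: 2.5
eef_pos: [576.1, -244.9, 167.0]
tool_rot: [3.14, 0.0, 0.359]
force: [0.1, -0.3, 0.8]
width: 85.4
gripper_force: 0.0
[ 576.07900465 -244.91518234  167.0415037 ] [3.14004401e+00 2.02757318e-04 3.58568583e-01]
[[ 1.69718967e-03  9.46792160e-01  3.21841150e-01  8.37065572e+01]
 [ 9.99998428e-01 -1.44159173e-03 -1.03249463e-03 -8.60821001e-01]
 [-5.13594284e-04  3.21842396e-01 -9.46793118e-01 -1.42709343e+02]
 [ 0.00000000e+00  0.00000000e+00  0.00000000e+00  1.00000000e+00]] 371.64829954431775 320.642400265351 242.30635668829066
{'rect': [484.4, 124.3, 560.5, 194.5], 'score': 0.66}
{'rect': [434.0, 297.0, 491.7, 354.0], 'score': 0.65}
{'rect': [140.7, 123.4, 226.4, 201.1], 'score': 0.59}
{'rect': [280.6, 183.1, 364.2, 272.9], 'score': 0.58}
{'rect': [136.2, 222.2, 206.3, 301.5], 'score': 0.57}
{'rect': [1.6, 95.3, 109.0, 223.3], 'score': 0.44}
```

```bash
cat >> h.py <<'E'
from scipy.spatial.transform import Rotation as Ro
def wshot(n=None):
    s=status.read_state(); p=get_image("wrist"); n and save(p,n)
    z=p["z_map"].astype(float); v,u=np.mgrid[0:480,0:640]
    a=(u-p["cx"])/p["fx"]; b=(v-p["cy"])/p["fy"]; t=np.hypot(a,b)+1e-9; k=np.tan(t)/t
    P=np.stack([a*k*z,-b*k*z,-z],-1); H=p["hand_eye"]; P=P@H[:3,:3].T+H[:3,3]
    W=P@Ro.from_euler('xyz',s['tool_rot']).as_matrix().T+s['eef_pos']; W[(z==0)|(t>1.4)]=np.nan
    return p,W,s
def fit(nm,W,x0,x1,y0,y1,z0,z1):
    X,Y,Z=W[...,0],W[...,1],W[...,2]; m=(X>x0)&(X<x1)&(Y>y0)&(Y<y1)&(Z>z0)&(Z<z1)
    P=np.stack([X[m],Y[m]],1).astype(np.float32)
    if len(P)<5: print(nm,len(P)); return
    c,s,a=cv2.minAreaRect(P); cc,r=cv2.minEnclosingCircle(P)
    print(nm,m.sum(),'rect',np.round(c,1),np.round(s,1),round(a,1),'z',np.median(Z[m]).round(1),'circ',np.round(cc,1),round(r,1))
E
python3 - <<'E'
from h import *
p,W,s=wshot()
fit('low',W,530,640,-300,-190,47,62); fit('tall',W,410,520,-340,-230,68,85)
fit('board',W,400,700,-400,-150,15,25)
E
```

```text
low 5358 rect [ 580.5 -243.5] [60.4 60.9] 20.6 z 54.0 circ [ 580.5 -244. ] 31.3
tall 3676 rect [ 469.4 -285.9] [61.  61.3] 78.6 z 75.8 circ [ 468.7 -286.2] 31.6
board 23916 rect [ 544.5 -287.7] [242.6 276.1] 20.5 z 20.0 circ [ 551.4 -287.4] 164.1
```

View pics/w1.png

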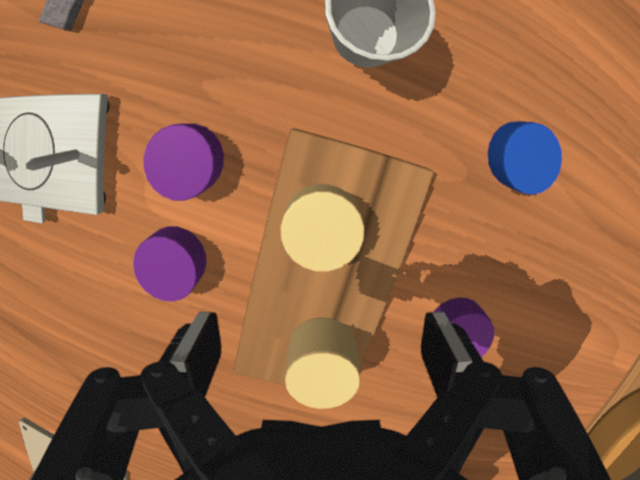

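The wrist view shows the low cheese at (322,230) and the tall one below it at (322,380). The fingers will straddle only the low one. Descending to grasp.

```bash
python3 -m handwheel '[{"delta_pos":[0.4,0.1,-2],"yaw":0},{"delta_pos":[0,0,-2.5],"yaw":0},{"delta_pos":[0,0,-2.5],"yaw":0},{"delta_pos":[0,0,-2],"yaw":0},{"delta_pos":[0,0,-2],"yaw":0},{"delta_pos":[0,0,-1.5],"yaw":0},{"delta_pos":[0,0,-1],"yaw":0},{"delta_pos":[0,0,-0.7],"yaw":0},{"delta_pos":[0,0,0],"yaw":0},{"delta_pos":[0,0,0],"yaw":0}]'
python3 -m handwheel '[{"delta_pos":[0,0,0],"yaw":0},{"delta_pos":[0,0,0],"yaw":0},{"delta_pos":[0,0,0],"yaw":0},{"delta_pos":[0,0,0],"yaw":0},{"delta_pos":[0,0,0],"yaw":0},{"delta_pos":[0,0,0],"yaw":0},{"delta_pos":[0,0,0],"yaw":0},{"delta_pos":[0,0,0],"yaw":0}]' -1
```

```text
clock: 3.48
eef_pos: [580.9, -242.4, 24.8]
tool_rot: [3.141, -0.001, 0.36]
force: [-0.8, -0.4, 0.1]
width: 85.4
gripper_force: 0.0
clock: 4.15
eef_pos: [581.6, -242.6, 26.2]
tool_rot: [3.14, -0.002, 0.361]
force: [-1.3, 0.1, 7.4]
width: 60.3
gripper_force: 64.5
```

```bash
python3 -m handwheel '[{"delta_pos":[0,0,0.8],"yaw":0},{"delta_pos":[0,0,1.5],"yaw":0},{"delta_pos":[0,0,2],"yaw":0},{"delta_pos":[0,0,2.5],"yaw":0},{"delta_pos":[0,0,2.5],"yaw":0},{"delta_pos":[0,0,2],"yaw":0},{"delta_pos":[0,0.5,2],"yaw":0.05},{"delta_pos":[0,1.5,1],"yaw":0.1},{"delta_pos":[0,2,0],"yaw":0.12},{"delta_pos":[0,2,0],"yaw":0.12}]'
python3 -m handwheel '[{"delta_pos":[-0.3,2.4,0],"yaw":0.12},{"delta_pos":[-0.4,2.4,0],"yaw":0.12},{"delta_pos":[-0.4,2.4,0],"yaw":0.12},{"delta_pos":[-0.4,2.4,0],"yaw":0.12},{"delta_pos":[-0.4,2.4,0],"yaw":0.12},{"delta_pos":[-0.4,2.4,0],"yaw":0.12},{"delta_pos":[-0.4,2.4,0],"yaw":0.12},{"delta_pos":[-0.4,2.4,0],"yaw":0.12},{"delta_pos":[-0.3,2.2,0],"yaw":0.07},{"delta_pos":[0,2,0],"yaw":0}]'
python3 -m handwheel '[{"delta_pos":[0,0,0],"yaw":0},{"delta_pos":[0,0,0],"yaw":0},{"delta_pos":[0,0,0],"yaw":0}]'
python3 - <<'E'
from h import *
p,W,s=wshot('w2.png'); np.save('w2.npy',W); print(s['eef_pos'],s['tool_rot'],s['width'])
fit('bed',W,400,700,-60,170,17,23)
for z0,z1 in((25,105),(82,92),(96,108)):
  fit('thin',W,545,580,-30,5,z0,z1); fit('thick',W,515,550,95,135,z0,z1)
E
```

```text
clock: 4.98
eef_pos: [581.0, -182.1, 169.2]
tool_rot: [3.139, -0.001, 0.755]
force: [-0.0, 0.1, -2.3]
width: 60.0
gripper_force: 65.1
clock: 5.82
eef_pos: [545.7, 53.3, 168.0]
tool_rot: [-3.141, -0.0, 1.785]
force: [-0.5, -0.4, -1.3]
width: 60.2
gripper_force: 65.1
clock: 6.07
eef_pos: [546.7, 51.0, 167.7]
tool_rot: [-3.142, 0.001, 1.78]
force: [-0.3, 0.1, -1.7]
width: 60.2
gripper_force: 65.1
[546.65448068  50.96138984 167.66670355] [-3.14158478e+00  1.30558477e-03  1.78004470e+00] 60.180327622196934
bed 21077 rect [586.7  74.2] [225.3 150.8] 8.2 z 20.3 circ [585.7  76.5] 118.7
thin 0
thick 531 rect [536.1 114.5] [15.2 15.2] 58.9 z 99.1 circ [536.2 114.7] 8.2
thin 0
thick 17 rect [534.8 120.4] [12.4  3.3] 11.7 z 85.3 circ [535.2 118.8] 6.2
thin 0
thick 517 rect [535.8 114.5] [14.7 14.7] 57.0 z 102.7 circ [535.8 114.3] 7.7
```

View pics/w2.png

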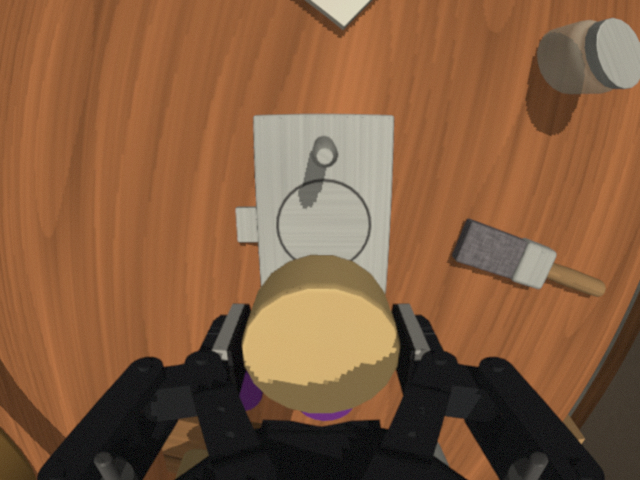

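The ring is at about (324,222) in the picture, with the thick pin tip at (325,155) and the lip on the left. I'll fit the ring and the bed edges in world coordinates.

```bash
python3 - <<'E'
from h import *
from scipy.optimize import least_squares
W=np.load('w2.npy'); g=cv2.imread('pics/w2.png',0).astype(float)
X,Y,Z=[W[...,i] for i in range(3)]
bh=cv2.morphologyEx(cv2.GaussianBlur(g,(3,3),0),cv2.MORPH_BLACKHAT,np.ones((7,7)))
r=np.hypot(X-549,Y-50); v=np.arange(480)[:,None]
m=(bh>25)&(abs(r-39)<7)&(abs(Z-20)<2.5)&(v<268)
P=np.stack([X[m],Y[m]],1)
f=lambda q:np.hypot(P[:,0]-q[0],P[:,1]-q[1])-q[2]
q=least_squares(f,[549,50,39],loss='soft_l1').x; print(m.sum(),'ring',q.round(2),np.std(f(q)).round(2))
q2=least_squares(lambda q:np.hypot(P[:,0]-q[0],P[:,1]-q[1])-39,[549,50],loss='soft_l1').x; print(q2.round(2))
# bed side edges: leftmost/rightmost bed points per row
L=[];R=[]
for rr in range(125,285,4):
    k=np.where((abs(Z[rr]-20)<3)&(np.arange(640)>200)&(np.arange(640)<450))[0]
    if len(k): 
        R.append(W[rr,k[-1]]); 
        if not 200<rr<250: L.append(W[rr,k[0]])
for E in(L,R):
    E=np.array(E)[:,:2].astype(np.float32); vx,vy,x0,y0=cv2.fitLine(E,cv2.DIST_HUBER,0,.01,.01).ravel(); print('edge',np.degrees(np.arctan2(vy,vx)).round(2),x0,y0,len(E))
# cheese in hand
m=(Z>90)&(Z<160)&(np.hypot(X-547,Y-51)<45); print(m.sum(),[np.percentile(Z[m],q) for q in(2,50,98)])
E
```

```text
838 ring [549.73  50.82  37.63] 0.95
[549.94  49.67]
edge -77.78 489.9692 70.133064 27
edge -77.73 599.91583 76.15235 40Traceback (most recent call last):
  File "<stdin>", line 22, in <module>
    return _quantile_unchecked(
        a, q, axis, out, overwrite_input, method, keepdims, weights)
    return _ureduce(a,
                    func=_quantile_ureduce_func,
    ...<5 lines>...
                    overwrite_input=overwrite_input,
                    method=method)
    r = func(a, **kwargs)
    result = _quantile(arr,
                       quantiles=q,
    ...<2 lines>...
                       out=out,
                       weights=wgt)
    slices_having_nans = np.isnan(arr[-1, ...])
                                  ~~~^^^^^^^^^
IndexError: index -1 is out of bounds for axis 0 with size 0
```

```bash
python3 -m handwheel '[{"delta_pos":[0.3,0.1,-2],"yaw":0},{"delta_pos":[0,0,-2.5],"yaw":0},{"delta_pos":[0,0,-2.5],"yaw":0},{"delta_pos":[0,0,-2],"yaw":0},{"delta_pos":[0,0,-2],"yaw":0},{"delta_pos":[0,0,-1.3],"yaw":0},{"delta_pos":[0,0,-0.7],"yaw":0},{"delta_pos":[0,0,-0.5],"yaw":0},{"delta_pos":[0,0,0],"yaw":0},{"delta_pos":[0,0,0],"yaw":0}]'
python3 -m handwheel '[{"delta_pos":[0,0,-0.2],"yaw":0},{"delta_pos":[0,0,-0.2],"yaw":0},{"delta_pos":[0,0,0],"yaw":0},{"delta_pos":[0,0,0],"yaw":0}]'
```

```text
clock: 6.95
eef_pos: [550.2, 52.6, 32.8]
tool_rot: [3.141, 0.0, 1.78]
force: [0.1, 0.4, -0.8]
width: 60.0
gripper_force: 65.2
clock: 7.28
eef_pos: [549.8, 53.0, 28.6]
tool_rot: [3.141, 0.0, 1.781]
force: [-0.1, -0.2, -0.8]
width: 60.3
gripper_force: 65.2
```

```bash
python3 -m handwheel '[{"delta_pos":[0,-0.05,-0.1],"yaw":0},{"delta_pos":[0,-0.05,-0.1],"yaw":0},{"delta_pos":[0,0,-0.05],"yaw":0},{"delta_pos":[0,0,0],"yaw":0},{"delta_pos":[0,0,0],"yaw":0}]'
```

```text
clock: 7.7
eef_pos: [549.8, 51.9, 26.2]
tool_rot: [3.141, 0.0, 1.781]
force: [-0.9, -0.3, 4.9]
width: 60.2
gripper_force: 65.6
```

```bash
python3 -m handwheel '[{"delta_pos":[0,0,0],"yaw":0},{"delta_pos":[0,0,0],"yaw":0},{"delta_pos":[0,0,0],"yaw":0},{"delta_pos":[0,0,0],"yaw":0},{"delta_pos":[0,0,0],"yaw":0},{"delta_pos":[0,0,0],"yaw":0}]' 1
python3 -m handwheel '[{"delta_pos":[0,0,1],"yaw":0},{"delta_pos":[0,0,2],"yaw":0},{"delta_pos":[0,0,2.5],"yaw":0},{"delta_pos":[0,0,3],"yaw":0},{"delta_pos":[0,0,3],"yaw":0},{"delta_pos":[0,0,3],"yaw":0},{"delta_pos":[0,-1.5,2.5],"yaw":0},{"delta_pos":[0,-2.5,1],"yaw":0},{"delta_pos":[0,0,0],"yaw":0},{"delta_pos":[0,0,0],"yaw":0}]'
python3 - <<'E'
from h import *
p,W,s=wshot('w3.png'); np.save('w3.npy',W); print(s['eef_pos'],s['tool_rot'],s['width'])
fit('low',W,500,600,5,95,47,60); fit('thick',W,515,555,95,135,98,110); fit('thin',W,545,585,-35,5,83,95)
fit('thick',W,515,555,95,135,60,98); fit('thin',W,545,585,-35,5,45,83)
E
```

```text
clock: 8.2
eef_pos: [549.6, 52.0, 25.7]
tool_rot: [-3.142, -0.0, 1.781]
force: [0.7, 0.2, -0.2]
width: 85.3
gripper_force: 0.0
clock: 9.03
eef_pos: [549.9, 10.2, 207.2]
tool_rot: [3.14, 0.001, 1.777]
force: [-1.0, -0.1, -0.3]
width: 85.7
gripper_force: 0.0
[549.9447728   10.17770662 207.18716393] [3.13976514e+00 1.28068716e-03 1.77742918e+00] 85.6792905820106
low 4419 rect [550.9  50.1] [60.7 61. ] 14.5 z 54.1 circ [550.8  50.2] 30.9
thick 315 rect [535.9 114.5] [13.2 12.3] 13.1 z 104.2 circ [536.  114.3] 7.0
thin 70 rect [563.  -11.6] [6.2 6.5] 12.8 z 86.2 circ [562.9 -11.9] 3.7
thick 138 rect [535.9 114.4] [15.5 15.2] 88.0 z 96.0 circ [536.  114.4] 8.1
thin 219 rect [563.  -10.9] [10.7  7.5] 12.8 z 68.1 circ [563.3 -12.2] 5.4
```

View pics/w3.png

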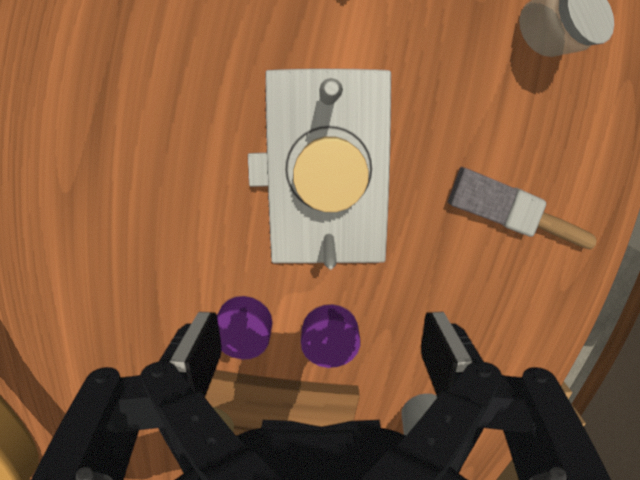

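The low cheese sits inside the ring, about 1.8 mm from the pins' midpoint, and is upright with its top at z=54. Next I'm moving to the plate.

```bash
python3 -m handwheel '[{"delta_pos":[-0.7,2.8,-0.3],"yaw":0.086},{"delta_pos":[-0.7,2.8,-0.3],"yaw":0.086},{"delta_pos":[-0.7,2.8,-0.3],"yaw":0.086},{"delta_pos":[-0.7,2.8,-0.3],"yaw":0.086},{"delta_pos":[-0.7,2.8,-0.3],"yaw":0.086},{"delta_pos":[-0.7,2.8,-0.3],"yaw":0.086},{"delta_pos":[-0.7,2.8,-0.3],"yaw":0.086},{"delta_pos":[-0.7,2.8,-0.3],"yaw":0.086},{"delta_pos":[-0.7,2.8,-0.3],"yaw":0.086},{"delta_pos":[-0.7,2.8,-0.3],"yaw":0.086}]'
python3 -m handwheel '[{"delta_pos":[0,0,0],"yaw":0},{"delta_pos":[0,0,0],"yaw":0},{"delta_pos":[0,0,0],"yaw":0}]'
python3 - <<'E'
from h import *
p,W,s=wshot('w4.png'); np.save('w4.npy',W); print(s['eef_pos'],s['tool_rot'],s['width'])
fit('handle',W,400,560,200,380,47,60); fit('plate',W,370,580,190,400,11,17)
X,Y,Z=[W[...,i] for i in range(3)]
hs=cv2.cvtColor(p['color'],cv2.COLOR_RGB2HSV); 
# holes: pixels near expected hole spots that are not plate-coloured
for nm,k in(('wide',65),('narrow',-65)):
    c=np.array([478,289.3])+k*np.array([-.876,.482]); m=(np.hypot(X-c[0],Y-c[1])<16)&~(p['color'].min(-1)>120)
    P=np.stack([X[m],Y[m]],1); v,u=np.where(m); print(nm,m.sum(),P.mean(0).round(1),P.min(0).round(1),P.max(0).round(1),u.mean(),v.mean(),np.median(Z[m]))
E
```

```text
clock: 9.92
eef_pos: [477.8, 294.2, 175.1]
tool_rot: [-3.141, -0.002, 2.647]
force: [0.6, 0.9, -0.2]
width: 85.5
gripper_force: 0.0
clock: 10.17
eef_pos: [478.8, 291.9, 175.2]
tool_rot: [-3.14, -0.001, 2.641]
force: [0.7, -0.4, 1.7]
width: 85.7
gripper_force: 0.0
[478.81711459 291.90783555 175.15154431] [-3.13982259e+00 -7.41842659e-04  2.64143092e+00] 85.71266732769121
handle 2265 rect [476.8 290.6] [15.8 83.5] 61.7 z 53.9 circ [476.8 290.3] 42.0
plate 15792 rect [477.6 290.4] [ 84.7 171. ] 61.3 z 14.2 circ [477.3 289.7] 94.5
wide 373 [420.9 321.3] [411.8 312.3] [429.4 330.4] 317.35120643431634 141.69973190348526 0.3163531585649366
narrow 109 [538.1 257.1] [533.5 252.8] [540.7 263.1] 317.2110091743119 287.8807339449541 2.8680017112956477
```

View pics/w4.png

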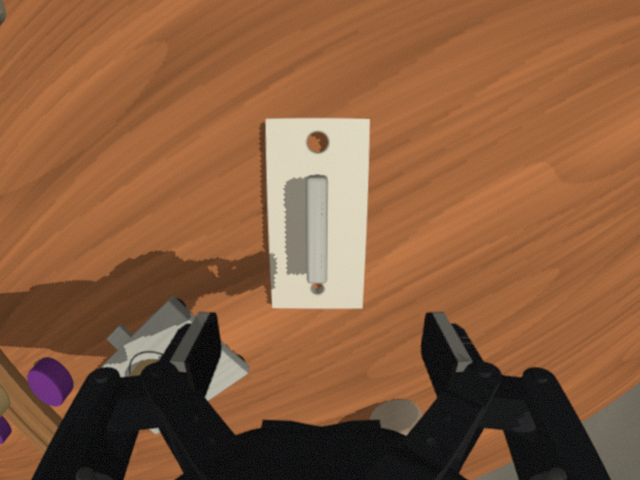

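The wide hole is at (317,142), the narrow hole at (317,288), and the handle is in between and aligned with the gripper. Descending to grip the handle.

```bash
python3 -m handwheel '[{"delta_pos":[-0.2,-0.1,-2],"yaw":0},{"delta_pos":[0,0,-2.5],"yaw":0},{"delta_pos":[0,0,-2.5],"yaw":0},{"delta_pos":[0,0,-2.5],"yaw":0},{"delta_pos":[0,0,-2],"yaw":0},{"delta_pos":[0,0,-1.5],"yaw":0},{"delta_pos":[0,0,-1.2],"yaw":0},{"delta_pos":[0,0,-0.7],"yaw":0},{"delta_pos":[0,0,0],"yaw":0},{"delta_pos":[0,0,0],"yaw":0}]'
python3 -m handwheel '[{"delta_pos":[0,0,0],"yaw":0},{"delta_pos":[0,0,0],"yaw":0},{"delta_pos":[0,0,0],"yaw":0},{"delta_pos":[0,0,0],"yaw":0},{"delta_pos":[0,0,0],"yaw":0},{"delta_pos":[0,0,0],"yaw":0},{"delta_pos":[0,0,0],"yaw":0},{"delta_pos":[0,0,0],"yaw":0},{"delta_pos":[0,0,0],"yaw":0},{"delta_pos":[0,0,0],"yaw":0}]' -1
```

```text
clock: 11.05
eef_pos: [477.9, 290.8, 27.1]
tool_rot: [3.141, 0.0, 2.64]
force: [-0.1, 1.0, -0.3]
width: 85.3
gripper_force: 0.0
clock: 11.88
eef_pos: [477.7, 290.7, 27.2]
tool_rot: [-3.141, 0.0, 2.641]
force: [-1.5, -2.1, 5.4]
width: 14.8
gripper_force: 59.5
```

```bash
python3 -m handwheel '[{"delta_pos":[0,0,0.7],"yaw":0},{"delta_pos":[0,0,1.3],"yaw":0},{"delta_pos":[0,0,2],"yaw":0},{"delta_pos":[0,0,2.2],"yaw":0},{"delta_pos":[0,0,2.2],"yaw":0},{"delta_pos":[0,0,2.2],"yaw":0},{"delta_pos":[0,0,2.2],"yaw":0},{"delta_pos":[0,0,1],"yaw":0},{"delta_pos":[0.3,-1,0],"yaw":-0.035},{"delta_pos":[0.6,-2,0],"yaw":-0.07}]'
python3 -m handwheel '[{"delta_pos":[0.7,-2.3,0],"yaw":-0.084},{"delta_pos":[0.7,-2.3,0],"yaw":-0.084},{"delta_pos":[0.7,-2.3,0],"yaw":-0.084},{"delta_pos":[0.7,-2.3,0],"yaw":-0.084},{"delta_pos":[0.7,-2.3,0],"yaw":-0.084},{"delta_pos":[0.7,-2.3,0],"yaw":-0.084},{"delta_pos":[0.7,-2.3,0],"yaw":-0.084},{"delta_pos":[0.7,-2.3,0],"yaw":-0.084},{"delta_pos":[0.7,-2.3,0],"yaw":-0.08},{"delta_pos":[0,-0.3,0],"yaw":0}]'
python3 -m handwheel '[{"delta_pos":[0,0,0],"yaw":0},{"delta_pos":[0,0,0],"yaw":0},{"delta_pos":[0,0,0],"yaw":0},{"delta_pos":[0,0,0],"yaw":0}]'
python3 - <<'E'
from h import *
p,W,s=wshot('w5.png'); np.save('w5.npy',W); print(s['eef_pos'],s['tool_rot'],s['width'])
zt=s['eef_pos'][2]-27.2+14
fit('plate',W,440,660,-60,170,zt-5,zt+5)
X,Y,Z=[W[...,i] for i in range(3)]
m=(abs(Z-zt)<6)&(np.hypot(X-550,Y-51)<110); A=np.stack([X[m],Y[m],np.ones(m.sum())],1); print('slope',np.linalg.lstsq(A,Z[m],rcond=None)[0],np.median(Z[m]),zt)
t=get_image("top"); save(t,'top5.png')
c=cv2.resize(np.vstack([p['color'][60:400,140:500]]),(540,510)); d=cv2.resize(t['color'][200:330,210:360],(260,225),interpolation=cv2.INTER_CUBIC)
o=np.zeros((510,800,3),np.uint8); o[:,:540]=c; o[:225,540:]=d; cv2.imwrite('pics/c5.png',o[:,:,::-1])
E
```

```text
clock: 12.72
eef_pos: [485.8, 263.2, 164.9]
tool_rot: [3.139, -0.002, 2.537]
force: [1.1, 0.1, -2.9]
width: 15.1
gripper_force: 58.7
clock: 13.55
eef_pos: [549.9, 43.4, 162.9]
tool_rot: [-3.138, 0.005, 1.772]
force: [-0.2, -1.0, -2.9]
width: 15.0
gripper_force: 58.8
clock: 13.88
eef_pos: [549.1, 52.4, 164.5]
tool_rot: [-3.141, -0.001, 1.786]
force: [0.1, 0.2, -3.2]
width: 15.2
gripper_force: 58.8
[549.07253498  52.40076306 164.48885068] [-3.14102813e+00 -9.75803279e-04  1.78595906e+00] 15.222909283303876
plate 34110 rect [549.5  53.8] [ 84.8 169.2] 12.5 z 151.4 circ [548.5  58.8] 89.8
slope [7.81178889e-04 6.23883805e-04 1.50945530e+02] 151.4285421552799 151.28885068153127
```

View pics/c5.png

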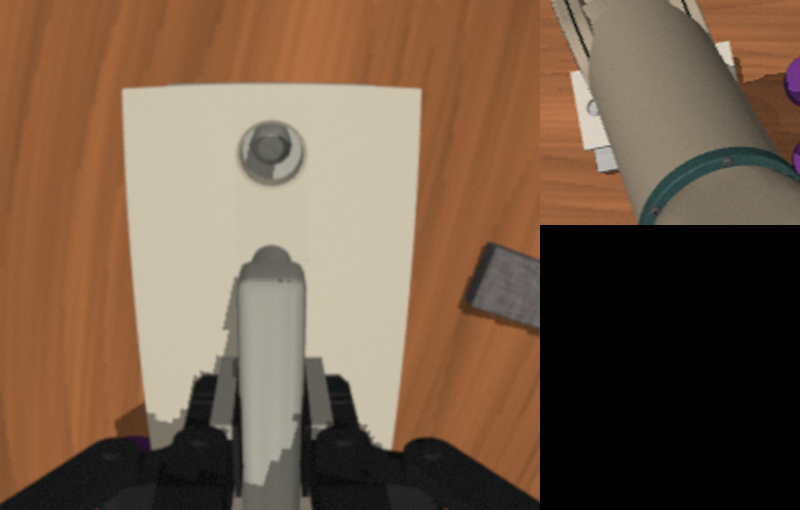

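The wide hole (crop ≈(271,152)) already shows the thick pin's tip inside it, and the plate is level. I'll measure the residual offset.

```bash
cat > m.py <<'E'
from h import *
def meas(p,W,s):
    X,Y,Z=[W[...,i] for i in range(3)]; zt=s['eef_pos'][2]-27.2+14
    R=Ro.from_euler('xyz',s['tool_rot']).as_matrix()@p['hand_eye'][:3,:3]
    C=Ro.from_euler('xyz',s['tool_rot']).as_matrix()@p['hand_eye'][:3,3]+s['eef_pos']
    v,u=np.mgrid[0:480,0:640]; a=(u-p["cx"])/p["fx"]; b=(v-p["cy"])/p["fy"]; t=np.hypot(a,b)+1e-9; k=np.tan(t)/t
    D=np.stack([a*k,-b*k,-np.ones_like(a)],-1)@R.T
    def onz(z): return C+D*((z-C[2])/D[...,2])[...,None]
    pl=(abs(Z-zt)<3); Q=onz(zt)
    h=s['eef_pos'][:2]+65*np.array([np.cos(s['tool_rot'][2]),np.sin(s['tool_rot'][2])])
    near=(np.hypot(Q[...,0]-h[0],Q[...,1]-h[1])<20)
    hole=(~pl&near).astype(np.uint8); n,l,st,ct=cv2.connectedComponentsWithStats(hole,connectivity=4); i=1+st[1:,4].argmax()
    P=Q[l==i][:,:2].astype(np.float32); hull=cv2.convexHull(P).reshape(-1,2); (e,ax,_)=cv2.fitEllipse(hull)
    print('hole',np.round(e,2),np.round(ax,1),'mean',P.mean(0).round(2),'pred',h.round(2))
    m=(l==i)&(Z>95)&(Z<107)
    P=W[m][:,:2].astype(np.float32); print('pin',m.sum(),P.mean(0).round(2) if len(P) else '',np.median(Z[m]),[np.round(x,1) for x in cv2.minEnclosingCircle(P)] if len(P)>4 else '')
    top=m&(Z>103.5); print('piptop',top.sum(),W[top][:,:2].mean(0).round(2))
    Lf,Rt=[],[]
    for rr in range(125,330,5):
        kk=np.where(pl[rr]&(np.arange(640)>200)&(np.arange(640)<450))[0]
        if len(kk)>3: Lf.append(Q[rr,kk[0]]); Rt.append(Q[rr,kk[-1]])
    for E in(Lf,Rt):
        E=np.array(E)[:,:2].astype(np.float32); vx,vy,x0,y0=cv2.fitLine(E,cv2.DIST_HUBER,0,.01,.01).ravel(); n=np.array([vy,-vx])
        n*=np.sign(n[0]); print('edge',np.degrees(np.arctan2(abs(vy),vx*np.sign(vy))).round(2),'nx',(n@[x0,y0]-n@s['eef_pos'][:2]).round(2),len(E))
E
python3 - <<'E'
from m import *
p,W,s=wshot(); print(s['eef_pos'],s['tool_rot'][2]); meas(p,W,s)
E
```

```text
[549.33399059  52.07030909 164.70860442] 1.785613501759253
hole [535.92 116.81] [17.3 17.5] mean [535.88 116.85] pred [535.48 115.58]
pin 571 [535.84 114.95] 102.53014324362005 [array([535.9, 114.4]), np.float64(7.9)]
piptop 263 [535.89 114.6 ]
edge 102.51 nx -41.01 41
edge 102.29 nx 42.45 41
```

```bash
python3 -m handwheel '[{"delta_pos":[0,-0.23,-0.5],"yaw":-0.003},{"delta_pos":[0,0,-0.8],"yaw":0},{"delta_pos":[0,0,-0.8],"yaw":0},{"delta_pos":[0,0,-0.3],"yaw":0},{"delta_pos":[0,0,0],"yaw":0},{"delta_pos":[0,0,0],"yaw":0},{"delta_pos":[0,0,0],"yaw":0}]'
python3 - <<'E'
from m import *
p,W,s=wshot(); print(s['eef_pos'],s['tool_rot']); meas(p,W,s)
E
```

```text
clock: 14.62
eef_pos: [549.8, 48.8, 140.9]
tool_rot: [3.141, -0.0, 1.781]
force: [0.4, 0.8, -3.2]
width: 14.8
gripper_force: 58.7
[549.79928157  48.82158639 140.8575508 ] [ 3.14133050e+00 -1.35345993e-04  1.78085728e+00]
hole [536.71 113.63] [17.3 17.6] mean [536.65 113.67] pred [536.25 112.39]
pin 635 [535.97 114.37] 103.51917074927692 [array([535.8, 114.4]), np.float64(7.7)]
piptop 318 [535.94 114.66]
edge 102.2 nx -41.01 41
edge 102.05 nx 42.46 41
```

```bash
python3 -m handwheel '[{"delta_pos":[-0.08,0.09,0],"yaw":0.001},{"delta_pos":[0,0,-0.3],"yaw":0},{"delta_pos":[0,0,-0.5],"yaw":0},{"delta_pos":[0,0,-0.2],"yaw":0},{"delta_pos":[0,0,0],"yaw":0},{"delta_pos":[0,0,0],"yaw":0},{"delta_pos":[0,0,0],"yaw":0},{"delta_pos":[0,0,0],"yaw":0}]'
python3 - <<'E'
from m import *
for i in range(2):
    p,W,s=wshot(); print(s['eef_pos'],s['tool_rot'],s['force'].round(1)); meas(p,W,s)
E
```

```text
clock: 15.33
eef_pos: [549.0, 49.6, 130.9]
tool_rot: [3.141, -0.0, 1.782]
force: [-0.3, -0.0, -2.9]
width: 15.3
gripper_force: 58.7
[548.95840107  49.64987149 130.92193289] [ 3.14133015e+00 -2.16113506e-05  1.78175265e+00] [-0.3 -0.  -2.9]
hole [535.81 114.42] [17.3 17.6] mean [535.76 114.46] pred [535.35 113.21]
pin 834 [535.77 114.67] 103.4285922843884 [array([536. , 113.9]), np.float64(9.0)]
piptop 413 [535.96 113.93]
edge 102.19 nx -41.05 41
edge 102.12 nx 42.45 41
[548.9567314   49.63512631 130.92584225] [ 3.14129206e+00 -5.19431438e-05  1.78172156e+00] [ 0.2  0.4 -2.9]
hole [535.75 114.39] [17.3 17.7] mean [535.74 114.46] pred [535.35 113.19]
pin 826 [535.81 114.65] 103.48885501618474 [array([535.9, 113.1]), np.float64(8.9)]
piptop 411 [536.03 113.92]
edge 102.19 nx -41.05 41
edge 102.11 nx 42.46 41
```

```bash
for i in 1; do python3 -m handwheel '[{"delta_pos":[0,0,-0.3],"yaw":0},{"delta_pos":[0,0,-0.3],"yaw":0},{"delta_pos":[0,0,-0.2],"yaw":0},{"delta_pos":[0,0,-0.2],"yaw":0},{"delta_pos":[0,0,-0.1],"yaw":0},{"delta_pos":[0,0,0],"yaw":0}]'; done
python3 -m handwheel '[{"delta_pos":[0,0,-0.1],"yaw":0},{"delta_pos":[0,0,-0.1],"yaw":0},{"delta_pos":[0,0,-0.1],"yaw":0},{"delta_pos":[0,0,-0.1],"yaw":0},{"delta_pos":[0,0,0],"yaw":0}]'
```

```text
clock: 15.93
eef_pos: [548.6, 49.6, 119.5]
tool_rot: [-3.141, -0.0, 1.782]
force: [-1.0, -0.1, -3.6]
width: 14.9
gripper_force: 58.7
clock: 16.35
eef_pos: [548.7, 49.6, 115.6]
tool_rot: [-3.141, -0.0, 1.782]
force: [0.4, -0.9, -2.1]
width: 15.1
gripper_force: 58.7
```

```bash
python3 -m handwheel '[{"delta_pos":[0,0,-0.1],"yaw":0},{"delta_pos":[0,0,-0.1],"yaw":0},{"delta_pos":[0,0,-0.1],"yaw":0},{"delta_pos":[0,0,-0.1],"yaw":0},{"delta_pos":[0,0,0],"yaw":0}]'
python3 -m handwheel '[{"delta_pos":[0,0,-0.1],"yaw":0},{"delta_pos":[0,0,-0.1],"yaw":0},{"delta_pos":[0,0,-0.1],"yaw":0},{"delta_pos":[0,0,-0.1],"yaw":0},{"delta_pos":[0,0,-0.1],"yaw":0},{"delta_pos":[0,0,0],"yaw":0}]'
python3 - <<'E'
from m import *
p,W,s=wshot('w6.png'); print(s['eef_pos'],s['tool_rot'],s['force'].round(1),s['torque']); meas(p,W,s)
E
```

```text
clock: 16.77
eef_pos: [548.7, 49.6, 111.6]
tool_rot: [-3.141, -0.0, 1.782]
force: [-0.2, -1.5, -3.5]
width: 14.6
gripper_force: 58.7
clock: 17.27
eef_pos: [548.7, 49.6, 106.6]
tool_rot: [-3.141, -0.0, 1.782]
force: [-0.4, 0.5, -2.9]
width: 15.0
gripper_force: 58.7
[548.68162338  49.55431136 106.56581841] [-3.14118362e+00 -3.56610802e-05  1.78180526e+00] [-0.4  0.5 -2.9] [ 0.01765644 -0.00154102  0.00894529]
hole [535.43 114.28] [17.4 17.6] mean [535.33 114.11] pred [535.07 113.11]
pin 988 [535.74 115.21] 103.45318315307657 [array([535.9, 114.4]), np.float64(7.7)]
piptop 491 [535.76 114.71]
edge 102.23 nx -41.11 41
edge 102.12 nx 42.44 41
```

```bash
python3 -m handwheel '[{"delta_pos":[0.03,0,-0.2],"yaw":0},{"delta_pos":[0,0,-0.2],"yaw":0},{"delta_pos":[0,0,-0.2],"yaw":0},{"delta_pos":[0,0,-0.2],"yaw":0},{"delta_pos":[0,0,-0.2],"yaw":0},{"delta_pos":[0,0,0],"yaw":0}]'
python3 -m handwheel '[{"delta_pos":[0,0,-0.2],"yaw":0},{"delta_pos":[0,0,-0.2],"yaw":0},{"delta_pos":[0,0,-0.2],"yaw":0},{"delta_pos":[0,0,-0.2],"yaw":0},{"delta_pos":[0,0,-0.2],"yaw":0},{"delta_pos":[0,0,0],"yaw":0}]'
python3 -m handwheel '[{"delta_pos":[0,0,-0.1],"yaw":0},{"delta_pos":[0,0,-0.1],"yaw":0},{"delta_pos":[0,0,-0.1],"yaw":0},{"delta_pos":[0,0,0],"yaw":0},{"delta_pos":[0,0,0],"yaw":0}]'
```

```text
clock: 17.82
eef_pos: [548.8, 49.5, 96.3]
tool_rot: [-3.141, -0.0, 1.782]
force: [0.0, -0.7, -3.2]
width: 15.1
gripper_force: 58.7
clock: 18.32
eef_pos: [548.8, 49.6, 86.4]
tool_rot: [-3.141, -0.0, 1.782]
force: [-0.6, 0.3, -2.2]
width: 14.7
gripper_force: 58.7
clock: 18.73
eef_pos: [549.1, 49.6, 83.8]
tool_rot: [-3.142, -0.0, 1.782]
force: [0.6, -0.1, -2.8]
width: 15.2
gripper_force: 58.7
```

```bash
python3 -m handwheel '[{"delta_pos":[0,0,-0.1],"yaw":0},{"delta_pos":[0,0,-0.1],"yaw":0},{"delta_pos":[0,0,0],"yaw":0},{"delta_pos":[0,0,0],"yaw":0}]'
python3 -m handwheel '[{"delta_pos":[0,0,-0.05],"yaw":0},{"delta_pos":[0,0,-0.05],"yaw":0},{"delta_pos":[0,0,0],"yaw":0},{"delta_pos":[0,0,0],"yaw":0}]'
```

```text
clock: 19.07
eef_pos: [549.1, 49.6, 81.7]
tool_rot: [-3.141, -0.0, 1.782]
force: [-0.0, -0.1, -2.8]
width: 14.8
gripper_force: 58.7
clock: 19.4
eef_pos: [549.2, 49.6, 81.2]
tool_rot: [3.141, 0.0, 1.782]
force: [-1.4, -0.5, 3.5]
width: 14.8
gripper_force: 59.6
```

Contact was made at the expected height (81.2 − 27.2 = 54 mm). Releasing and backing off.

```bash
python3 -m handwheel '[{"delta_pos":[0,0,0],"yaw":0},{"delta_pos":[0,0,0],"yaw":0},{"delta_pos":[0,0,0],"yaw":0},{"delta_pos":[0,0,0],"yaw":0},{"delta_pos":[0,0,0],"yaw":0},{"delta_pos":[0,0,0],"yaw":0},{"delta_pos":[0,0,0],"yaw":0}]' 1
python3 -m handwheel '[{"delta_pos":[0,0,0.5],"yaw":0},{"delta_pos":[0,0,1],"yaw":0},{"delta_pos":[0,0,2],"yaw":0},{"delta_pos":[0,0,2],"yaw":0},{"delta_pos":[0,0,2.5],"yaw":0},{"delta_pos":[0,0,2],"yaw":0},{"delta_pos":[0,-2,2],"yaw":0},{"delta_pos":[0,-3,1],"yaw":0},{"delta_pos":[0,0,0],"yaw":0},{"delta_pos":[0,0,0],"yaw":0}]'
python3 - <<'E'
from h import *
p,W,s=wshot('w7.png'); print(s['eef_pos'],s['width'])
X,Y,Z=[W[...,i] for i in range(3)]
fit('handle',W,500,600,0,100,84,120); fit('plate',W,450,650,-60,160,64,72)
m=(abs(Z-68)<4)&(np.hypot(X-550,Y-51)<95); A=np.stack([X[m]-549,Y[m]-51,np.ones(m.sum())],1); print(np.linalg.lstsq(A,Z[m],rcond=None)[0])
E
```

```text
clock: 19.98
eef_pos: [549.1, 49.6, 80.8]
tool_rot: [-3.142, -0.0, 1.782]
force: [-0.4, -0.1, -1.3]
width: 85.4
gripper_force: 0.0
clock: 20.82
eef_pos: [549.6, -2.6, 212.3]
tool_rot: [3.14, 0.002, 1.778]
force: [0.3, 1.3, 0.4]
width: 85.5
gripper_force: 0.0
[549.6251474   -2.64444975 212.34405826] 85.45585840626057
handle 2864 rect [549.8  50.8] [16.1 82.5] 12.2 z 107.9 circ [549.7  50.9] 41.6
plate 18993 rect [550.   50.6] [ 84.7 170.9] 12.3 z 68.1 circ [549.8  50.5] 94.7
[ 7.32037113e-04 -1.40934260e-04  6.81160131e+01]
```

View pics/w7.png

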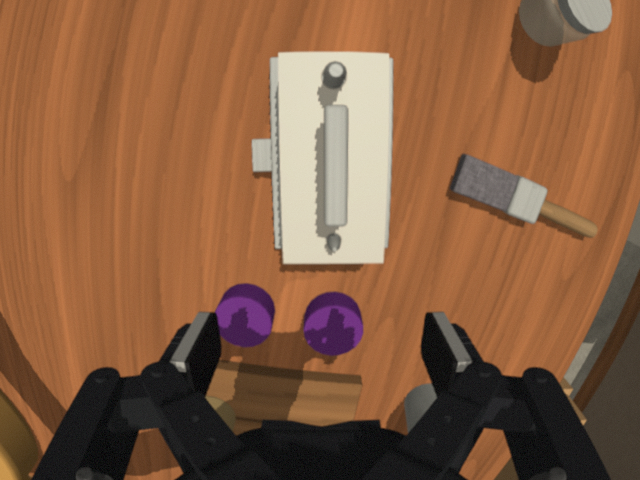

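Both pins come through the plate at (335,75) and (333,243). The plate is level, with its top at z=68 as required, and centred. The jar and brush have not moved. Handing in.

```bash
python3 -c "
from cell import ctrl; print(ctrl.finish_job())"
```

```text
the job is handed in; nothing more can be done
None
```

The flatter cheese is within about 2 mm of the ring's centre on the press bed, the follower plate rests level on it over both pins, the gripper is clear, and the job was handed in at about 21 s; no verdict was shown.

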